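# Swap two misplaced books in a desk rack

## Robot

A 6-joint arm with a two-finger parallel gripper is mounted at the origin on the work surface. World frame = base frame: x ahead of the robot, y to its left, z up, the work surface at z = 0. Lengths are in m, angles in rad, forces in N, time in s.
With the tool pointing down it reaches from about 0.35 to 0.85 m from the base axis. Payload 8.1 kg.
Tool frame: the origin (TCP) lies midway between the tips of the shut fingers; the grasp point (between the pads) lies 19 mm behind it; z points along the fingers, y is the line along which they close (so a half turn about z gives the same grasp; the last joint's range is limited). The gripper opens to 85 mm and grips with 20 to 120 N. Pads are 22 mm wide; open, the fingers measure 114 mm over their backs; the gripper's body (76 mm by 85 mm) begins 54 mm behind the grasp point. The pads swing forward as they close: fully open they stand 13 mm farther back than shut.
Start: joints at [1.137, 0.13, 1.488, -0, 1.523, -0.085], TCP at [0.205, 0.564, 0.231] pointing down, gripper open.
Joint ranges: [-2.96, 2.96], [-0.89, 2.26], [0.02, 2.5], [-1.34, 4.48], [0, 2.73], [-2.66, 2.66]. Speed limits (rad/s): [2.39, 2.39, 2.79, 3.14, 3.14, 3.14].

## Interface

Orientations are given as a rotation vector (axis times angle).
In Python, from rig import telemetry, capture, ctrl gives the robot as it stands.
- The arm moves only by the tool jog_arm, never from a script. Its argument "rows" is a list of rows, each an object with "offset": the shift along the tool's x, y, z each as a share of 0.25 m, from -1 to 1, a list of three; "rot": the turn, a rotation vector about the tool's x, y, z each as a share of 90 degrees, from -1 to 1, a list of three; "hand": the finger opening in mm, from 0 to 85.4. In form: [{"offset": [tx, ty, tz], "rot": [wx, wy, wz], "hand": hand}, ...]. A call has exactly 5 rows; each row is the pose to reach, as a shift and turn from the pose commanded when the call began, along the tool's axes at that moment; what a row does not reach only later rows make up. A row lasts 1/12 s, in which the tool goes at most 41.7 mm and 7.16 degrees, less where a joint would pass 70% of its speed; a pose out of reach is approached as far as the arm can. A call with a number of a shift or a turn outside -1 to 1 is refused whole. A call with a gripper value outside its range is refused whole. The fingers move at their own pace and stop on an object; the grip force is fixed at half the most. Time passes only in rows, so rows that repeat a pose let the fingers close, or fill a call up. It gives the time, the measured TCP pose, the force, the opening and the grip force at its end, in the units of the state.
- telemetry.state(): the state, without advancing time (a new reading comes with each control period).
- capture(name): name is "scene" or "side" or "wrist"; returns a dict with "color" (420x560x3 uint8, red, green, blue), "mtx" (3x3 intrinsics, pixels), "R" (3x3) and "t" (3): a world point X has camera coordinates R X + t. Camera axes: x right, y down, z forward; pixel columns grow to the right and rows downward; lengths in m; the calibration is good to about 2 mm. A picture is of the moment at which its call begins. There is no depth.
- ctrl.finish_job(): hands the job in; it is judged then, once.
The state is a dict: "time": time; "joint_pos": joint angles; "joint_velocities": joint speeds; "tau": joint torques, N m; "ee_pos": TCP position; "tool_rot": TCP orientation; "ft_force": force on the tool from outside, world axes, zero at the start; "ft_torque": the same for the moment, N m; "width": opening from 0.0 (shut) to 1.0 (fully open); "finger_force": force on a finger pad.
Only numpy, scipy, OpenCV 4.12 (cv2) and the standard library are available. Lean on these libraries where they do the work, as an engineer would, in place of code of your own. Each camera call takes 0.05 s, during which the arm holds its last target. There are 200 camera calls.

## Task

The red book and the blue book in the desk rack stand in each other's bays: swap them, so that each stands in the bay with the felt strip of its own colour. Set them down gently, without letting them drop, upright on the rack's floor, square in the bay and about centred front to back like the other books, and leave everything else on the desk where it is.

Things in the scene. Friction and masses are not known exactly. Their poses are not given: they have to be found in the camera images.
- rack: Low pale-wood book rack, fixed, turned up to 15 degrees: floor 180 mm (x) by 400 (y), 12 thick; six upright fins (120 long in x, 20 thick, tops 67 above the desk) make five bays along y, each 56 wide, centres at y = -152, -76, 0, 76, 152 mm. Four hold a book, one is empty. Origin: centre of its underside, on the desk; z up.
- tab_red: Red felt strip, 172 mm (x) by 44 (y), 1 mm thick, flat on the floor of one bay of the rack, seen before and behind the book that stands there; marks the bay where the red book belongs (the blue book stands there at first). It is soft: things stand straight on the bay floor. Origin: middle of the bay, at floor height; axes as the rack's.
- tab_blue: Blue felt strip, 172 mm (x) by 44 (y), 1 mm thick, flat on the floor of one bay of the rack, seen before and behind the book that stands there; marks the bay where the blue book belongs (the red book stands there at first). It is soft: things stand straight on the bay floor. Origin: middle of the bay, at floor height; axes as the rack's.
- tab_green: Green felt strip, 172 mm (x) by 44 (y), 1 mm thick, flat on the floor of one bay of the rack, seen before and behind the book that stands there; marks the green book's bay. It is soft: things stand straight on the bay floor. Origin: middle of the bay, at floor height; axes as the rack's.
- tab_cream: Cream felt strip, 172 mm (x) by 44 (y), 1 mm thick, flat on the floor of one bay of the rack, seen before and behind the book that stands there; marks the cream book's bay. It is soft: things stand straight on the bay floor. Origin: middle of the bay, at floor height; axes as the rack's.
- tab_spare: Black felt strip, 172 mm (x) by 44 (y), 1 mm thick, flat on the floor of one bay of the rack, seen before and behind the book that stands there; marks the spare bay, empty at first. It is soft: things stand straight on the bay floor. Origin: middle of the bay, at floor height; axes as the rack's.
- red_book: Small hardback book with a red cover, standing upright in the rack: 34 mm thick (its y), 110 deep (x, spine at +x, cream page edges at -x), 142 tall (z). Origin: centre of its underside. 0.3 to 0.5 kg, rigid; may be gripped firmly across its thickness near the top.
- blue_book: Small hardback book with a dark blue cover, standing upright in the rack: 26 mm thick (its y), 105 deep (x, spine at +x, cream page edges at -x), 134 tall (z). Origin: centre of its underside. 0.2 to 0.4 kg, rigid; may be gripped firmly across its thickness near the top.
- green_book: Small hardback book with a green cover, standing upright in the rack: 30 mm thick (its y), 108 deep (x, spine at +x, cream page edges at -x), 140 tall (z). Origin: centre of its underside. Already in its own bay; leave it.
- cream_book: Small hardback book with a cream cover, standing upright in the rack: 24 mm thick (its y), 100 deep (x, spine at +x, cream page edges at -x), 130 tall (z). Origin: centre of its underside. Already in its own bay; leave it.
- mug: Blue ceramic mug, 82 mm wide, 95 tall, handle at its +y; origin at the centre of its underside. Bystander on the right of the desk.
- pen_pot: Black pot with three pens, 72 mm wide, 95 tall, pens to 160; origin at the centre of its underside. Bystander on the left.
- stapler: Black and steel stapler, 135 mm long (x), 36 wide, 47 tall; origin at the centre of its underside. Bystander on the right.
- paperweight: Green glass paperweight, 72 mm wide, 44 tall; origin at the centre of its underside. Bystander on the left.
There are look-alikes about, which are no part of the job. There is more than one size of the red_book; the one meant has the size given above.

How it is judged:
By the outcome, as a careful person would: the job done as asked, in the order asked, and still so for the second after the job is handed in, with the robot touching nothing.
It also fails if it takes over 64 s, if anything falls off the work surface, if the arm or the gripper's body presses on something with over 40 N, if the wrist force passes 120 N, or if a joint passes its speed limit or range.

## Working session

There is one attempt and no reset: what is moved stays moved. The work goes in short steps, Python scripts to look and compute and a tool call to move; the robot and the scene stay as the last step left them, time stands still between calls to the robot, and variables do not carry over. Pictures are saved under pics/ and viewed, at most 10 in all, crops included, and the job is handed in when it is done.

Besides the shell and the picture viewer there is one more tool, called as name([rows], argument=value, ...), one row to a line, values as JSON. jog_arm: Moves the arm, as the interface text tells. Shift numbers are shares of 0.25 m and turn numbers shares of 90 degrees, none past 1 either way. Its arguments: {"type":"object","properties":{"rows":{"type":"array","items":{"type":"object","properties":{"offset":{"type":"array","items":{"type":"number","minimum":-1,"maximum":1}},"rot":{"type":"array","items":{"type":"number","minimum":-1,"maximum":1}},"hand":{"type":"number"}}}}},"required":["rows"]}

```bash
mkdir -p pics; python3 - <<'E'
from rig import telemetry,capture
import cv2,numpy as np,pickle
s=telemetry.state();print(s)
d={}
for n in("scene","side"):
    c=capture(n);d[n]=c;cv2.imwrite(f"pics/{n}0.png",c["color"][...,::-1])
    print(n,c["mtx"].tolist(),(-c["R"].T@c["t"]).tolist())
pickle.dump(d,open("d0.pkl","wb"))
E
```

```text
{'time': 0.0, 'joint_pos': array([ 1.13659622e+00,  1.31168212e-01,  1.48927121e+00,  3.86751455e-05,
        1.52300933e+00, -8.54208057e-02]), 'joint_velocities': array([ 9.10923978e-05, -3.57795228e-04,  2.04553216e-03,  1.51339910e-03,
       -9.59299394e-04, -9.86560336e-04]), 'tau': array([ 2.16677108e-03, -5.69406724e+01, -5.00535786e+01,  2.65028057e-04,
        1.52475655e-02,  1.08675752e-05]), 'ee_pos': array([0.2047964 , 0.56338321, 0.23024466]), 'tool_rot': array([-5.45002043e-01, -3.09343483e+00,  2.80165603e-03]), 'ft_force': array([ 0.7702992 ,  0.25447151, -0.21688408]), 'ft_torque': array([-0.00535762, -0.02917282, -0.02195031]), 'finger_force': 0.0, 'width': 1.0001721884490622}
scene [[484.54845830927525, 0.0, 275.877232141602], [0.0, 484.54845830927525, 210.03284283298032], [0.0, 0.0, 1.0]] [1.207878513102237, -0.04415963806343892, 0.9374310772476557]
side [[526.490154478871, 0.0, 279.3519411235597], [0.0, 526.490154478871, 214.274301720795], [0.0, 0.0, 1.0]] [0.7833630430682482, 0.9088077963322245, 0.8406088105906834]
```

View pics/scene0.png

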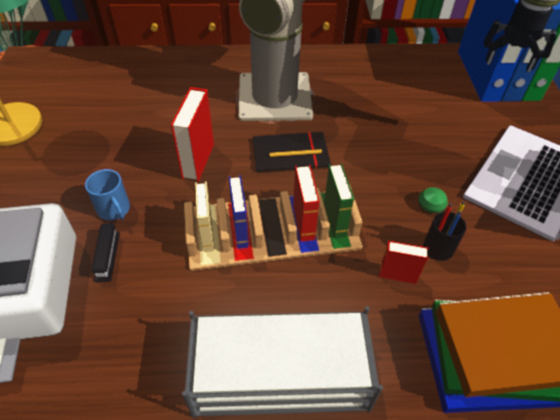

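View pics/side0.png

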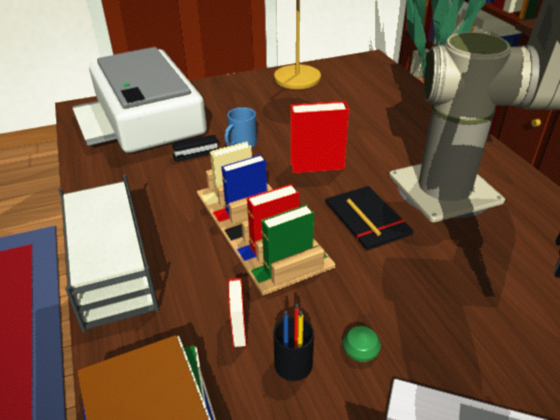

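```bash
python3 - <<'E'
import cv2,pickle
d=pickle.load(open("d0.pkl","rb"))
cv2.imwrite("pics/c1.png",cv2.resize(d["scene"]["color"][160:275,178:368,::-1],None,fx=4,fy=4,interpolation=cv2.INTER_CUBIC))
cv2.imwrite("pics/c2.png",cv2.resize(d["side"]["color"][140:295,190:345,::-1],None,fx=3.8,fy=3.8,interpolation=cv2.INTER_CUBIC))
E
```

```text
(no output)
```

View pics/c1.png

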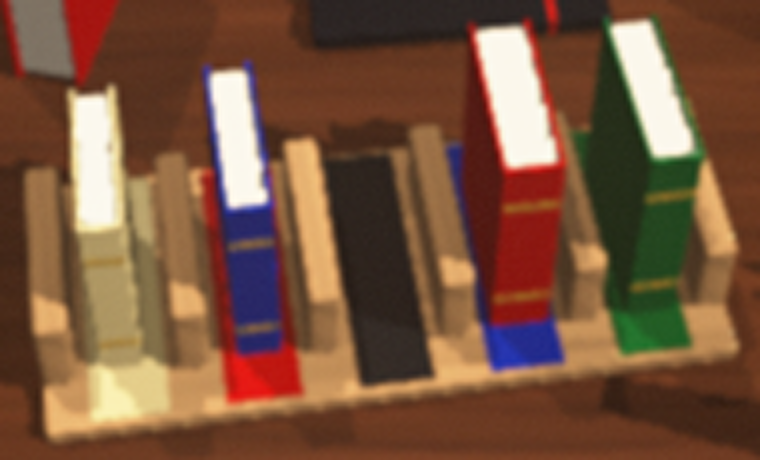

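View pics/c2.png

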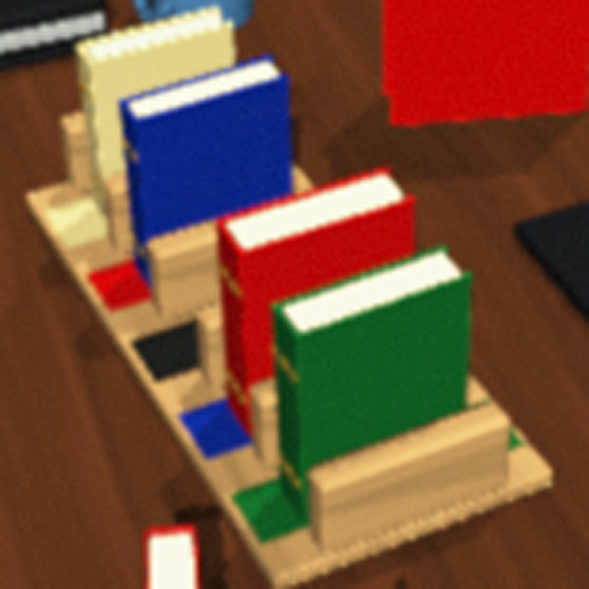

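```bash
cat > fit.py <<'E'
import numpy as np
from scipy.optimize import least_squares
CR={"scene":(178,160,4),"side":(190,140,3.8)}
def px(n,p,cr=None):
    a,b,f=(cr or CR)[n]; return np.array([a+(p[0]+.5)/f-.5,b+(p[1]+.5)/f-.5])
def fit(d,obs,x0=(.5,0,0),cr=None):
    """obs: list of (cam,(u,v) crop pixel,(x,y,z) body). returns x,y,yaw and residuals px"""
    def res(p):
        c,s=np.cos(p[2]),np.sin(p[2]);r=[]
        for n,u,b in obs:
            X=np.array([p[0]+c*b[0]-s*b[1],p[1]+s*b[0]+c*b[1],b[2]])
            q=d[n]["mtx"]@(d[n]["R"]@X+d[n]["t"]);r.append(q[:2]/q[2]-px(n,u,cr))
        return np.concatenate(r)
    o=least_squares(res,x0,loss="soft_l1");return o.x,res(o.x).reshape(-1,2)
E
python3 - <<'E'
from fit import *;import pickle
d=pickle.load(open("d0.pkl","rb"))
S,T="scene","side";f=.086;z=.013
o=[(S,(363,384),(f,-.022,z)),(S,(432,376),(f,.022,z)),(S,(227,402),(f,-.098,z)),(S,(302,393),(f,-.054,z)),(S,(492,369),(f,.054,z)),(S,(565,360),(f,.098,z)),(S,(330,160),(-f,-.022,z)),(S,(393,152),(-f,.022,z)),(S,(622,353),(f,.13,z)),(S,(692,345),(f,.174,z)),(S,(92,417),(f,-.174,z)),(S,(166,410),(f,-.13,z)),
(T,(25,197),(.09,-.2,.012)),(T,(552,475),(-.09,.2,.012)),(T,(235,495),(f,.13,z)),(T,(135,345),(f,-.022,z)),(T,(155,378),(f,.022,z)),(T,(180,416),(f,.054,z)),(T,(207,456),(f,.098,z)),(T,(90,275),(f,-.098,z)),(T,(107,307),(f,-.054,z))]
np.set_printoptions(precision=4,suppress=True)
def book(pts,w,l,h):
    b=[(l/2,-w/2),(l/2,w/2),(-l/2,-w/2),(-l/2,w/2)]
    return [(n,p,(*q,h+.012)) for n in pts for p,q in zip(pts[n],b)]
R={}
for nm,ob in dict(rack=o,red=book({S:[(505,167),(563,163),(470,27),(532,22)],T:[(220,220),(236,250),(388,172),(412,200)]},.034,.11,.142),
  blue=book({S:[(222,207),(270,206),(205,68),(250,62)],T:[(124,100),(134,118),(271,60),(289,80)]},.026,.105,.134)).items():
    p,r=fit(d,ob);print(nm,p,np.degrees(p[2]),"rms",np.sqrt((r**2).mean()))
    for n in(S,T):
        print("  ",n,r[[i for i,q in enumerate(ob) if q[0]==n]].mean(0),fit(d,[q for q in ob if q[0]==n])[0])
    R[nm]=p
x,y,a=R["rack"];C=np.array([[np.cos(a),-np.sin(a)],[np.sin(a),np.cos(a)]])
for n in("red","blue"): print(n,"in rack",C.T@(R[n][:2]-R["rack"][:2]))
for b in(-.076,0,.076):print(b,R["rack"][:2]+C@[0,b])
E
```

```text
rack [ 0.5054 -0.0234  0.1178] 6.749561182689335 rms 0.831473325038606
   scene [0.2158 0.0526] [ 0.5052 -0.0239  0.1161]
   side [-0.0393 -0.7623] [ 0.5063 -0.0208  0.1216]
red [0.4983 0.0534 0.0936] 5.362704457131084 rms 0.9301690176888149
   scene [0.3681 0.1682] [0.4974 0.0527 0.0965]
   side [-0.1969 -0.7625] [0.4991 0.0558 0.0835]
blue [ 0.5172 -0.0995  0.1144] 6.556688973142215 rms 0.8847299285896795
   scene [0.3581 0.0532] [ 0.5171 -0.1003  0.1157]
   side [-0.3006 -1.1844] [ 0.5183 -0.0945  0.0939]
red in rack [0.0019 0.0771]
blue in rack [ 0.0028 -0.077 ]
-0.076 [ 0.5143 -0.0988]
0 [ 0.5054 -0.0234]
0.076 [0.4965 0.0521]
```

```bash
cat > go.py <<'E'
import sys,numpy as np
from rig import telemetry
from scipy.spatial.transform import Rotation as Ro
np.set_printoptions(precision=4,suppress=True)
YAW=0.1165;ORG=np.array([.5054,-.0234])
def to(rx,ry,z,yaw=YAW):
    """target TCP in rack coordinates x,y and world z -> jog shares"""
    s=telemetry.state();R=Ro.from_rotvec(s["tool_rot"])
    c,n=np.cos(yaw),np.sin(yaw)
    p=np.array([*(ORG+[np.cos(YAW)*rx-np.sin(YAW)*ry,np.sin(YAW)*rx+np.cos(YAW)*ry]),z])
    best=min((Ro.from_matrix(np.array([[k*c,k*n,0],[k*n,-k*c,0],[0,0,-1]])) .reduce() if 0 else Ro.from_matrix(np.array([[k*c,k*n,0],[k*n,-k*c,0],[0,0,-1]])) for k in(1,-1)),key=lambda T:(R.inv()*T).magnitude())
    d=R.inv().apply(p-s["ee_pos"]);w=(R.inv()*best).as_rotvec()
    print("t",s["time"],"ee",s["ee_pos"],"F",s["ft_force"],"q6",s["joint_pos"][5],"width",s["width"])
    print("dist mm",d*1000,"offset",d/.25,"rot",w/(np.pi/2),"deg",np.degrees(np.linalg.norm(w)))
if __name__=="__main__": to(*map(float,sys.argv[1:]))
E
sed -i 's/ \.reduce() if 0 else Ro.from_matrix(np.array(\[\[k\*c,k\*n,0\],\[k\*n,-k\*c,0\],\[0,0,-1\]\]))//' go.py
python3 go.py 0.0024 -0.0765 0.231
```

```text
t 0.1 ee [0.2048 0.5634 0.2303] F [-0.9466  0.2825 -0.1071] q6 -0.08537843784762193 width 0.9986946987013205
dist mm [-519.5042 -516.0509    0.1164] offset [-2.078  -2.0642  0.0005] rot [-0.001  -0.0003 -0.2962] deg 26.661491987425098
```

jog_arm([
  {"offset":[-0.58,-0.58,0],"rot":[0,0,0],"hand":60},
  {"offset":[-0.58,-0.58,0],"rot":[0,0,0],"hand":60},
  {"offset":[-0.58,-0.58,0],"rot":[0,0,0],"hand":60},
  {"offset":[-0.58,-0.58,0],"rot":[0,0,0],"hand":60},
  {"offset":[-0.58,-0.58,0],"rot":[0,0,0],"hand":60},
])

```text
time: 0.52
ee_pos: [0.2919, 0.3759, 0.2307]
tool_rot: [-0.544, -3.094, 0.001]
ft_force: [1.9, -0.4, 0.7]
width: 0.704
finger_force: 0.0
```

jog_arm([
  {"offset":[-0.58,-0.58,0],"rot":[0,0,0],"hand":60},
  {"offset":[-0.58,-0.58,0],"rot":[0,0,0],"hand":60},
  {"offset":[-0.58,-0.58,0],"rot":[0,0,0],"hand":60},
  {"offset":[-0.58,-0.58,0],"rot":[0,0,0],"hand":60},
  {"offset":[-0.58,-0.58,0],"rot":[0,0,0],"hand":60},
])

```text
time: 0.93
ee_pos: [0.3787, 0.1901, 0.2311]
tool_rot: [0.545, 3.094, -0.0]
ft_force: [0.4, 0.1, 0.2]
width: 0.701
finger_force: 0.0
```

jog_arm([
  {"offset":[-0.58,-0.58,0],"rot":[0,0,0],"hand":60},
  {"offset":[-0.58,-0.58,0],"rot":[0,0,0],"hand":60},
  {"offset":[-0.58,-0.58,0],"rot":[0,0,0],"hand":60},
  {"offset":[-0.58,-0.58,0],"rot":[0,0,0],"hand":60},
  {"offset":[-0.58,-0.58,0],"rot":[0,0,0],"hand":60},
])

```text
time: 1.35
ee_pos: [0.4655, 0.004, 0.2311]
tool_rot: [-0.546, -3.094, 0.0]
ft_force: [0.4, 1.4, 0.1]
width: 0.701
finger_force: 0.0
```

```bash
python3 go.py 0.0024 -0.0765 0.231
```

```text
t 1.35 ee [0.4655 0.004  0.2311] F [0.4136 1.4327 0.086 ] q6 -1.3229630518270608 width 0.7008088092722717
dist mm [-83.4008 -79.3193   0.0816] offset [-0.3336 -0.3173  0.0003] rot [-0.0001 -0.     -0.2966] deg 26.694232343063042
```

jog_arm([
  {"offset":[-0.334,-0.317,0],"rot":[0,0,-0.297],"hand":60},
  {"offset":[-0.334,-0.317,0],"rot":[0,0,-0.297],"hand":60},
  {"offset":[-0.334,-0.317,0],"rot":[0,0,-0.297],"hand":60},
  {"offset":[-0.334,-0.317,0],"rot":[0,0,-0.297],"hand":60},
  {"offset":[-0.334,-0.317,0],"rot":[0,0,-0.297],"hand":60},
])

```text
time: 1.77
ee_pos: [0.5164, -0.0984, 0.2302]
tool_rot: [0.187, -3.134, -0.001]
ft_force: [-0.0, -0.1, -0.3]
width: 0.702
finger_force: 0.0
```

```bash
python3 go.py 0.0024 -0.0765 0.104; python3 -c "
from rig import capture;import cv2
cv2.imwrite('pics/w1.png',capture('wrist')['color'][...,::-1])"
```

```text
t 1.7667 ee [ 0.5164 -0.0984  0.2302] F [-0.0357 -0.0769 -0.2705] q6 -1.9761178015896363 width 0.7020238860470923
dist mm [ -0.3824  -0.795  126.2102] offset [-0.0015 -0.0032  0.5048] rot [ 0.0005 -0.0012  0.0019] deg 0.2079209278755188
```

View pics/w1.png

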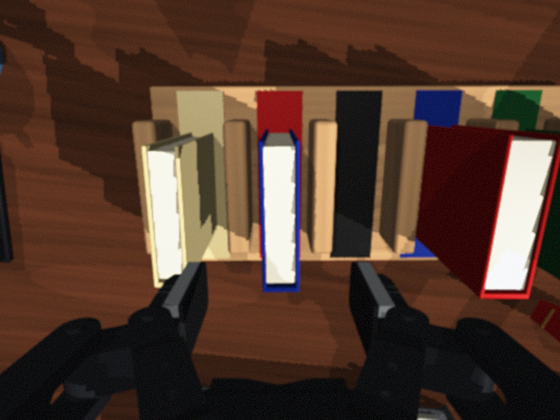

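jog_arm([
  {"offset":[0,-0.003,0.15],"rot":[0,0,0],"hand":60},
  {"offset":[0,-0.003,0.28],"rot":[0,0,0],"hand":60},
  {"offset":[0,-0.003,0.4],"rot":[0,0,0],"hand":60},
  {"offset":[0,-0.003,0.48],"rot":[0,0,0],"hand":60},
  {"offset":[0,-0.003,0.505],"rot":[0,0,0],"hand":60},
])

```text
time: 2.23
ee_pos: [0.5135, -0.0952, 0.1008]
tool_rot: [0.181, -3.13, -0.004]
ft_force: [-0.6, 0.2, -0.2]
width: 0.703
finger_force: 0.0
```

jog_arm([
  {"offset":[0,0,0],"rot":[0,0,0],"hand":32},
  {"offset":[0,0,0],"rot":[0,0,0],"hand":26},
  {"offset":[0,0,0],"rot":[0,0,0],"hand":18},
  {"offset":[0,0,0],"rot":[0,0,0],"hand":14},
  {"offset":[0,0,0],"rot":[0,0,0],"hand":14},
])

```text
time: 2.65
ee_pos: [0.5183, -0.0976, 0.1074]
tool_rot: [-0.184, 3.132, -0.002]
ft_force: [0.0, 1.9, 7.5]
width: 0.295
finger_force: 60.3
```

jog_arm([
  {"offset":[0,0,0],"rot":[0,0,0],"hand":10},
  {"offset":[0,0,0],"rot":[0,0,0],"hand":10},
  {"offset":[0,0,0],"rot":[0,0,0],"hand":10},
  {"offset":[0,0,0],"rot":[0,0,0],"hand":10},
  {"offset":[0,0,0],"rot":[0,0,0],"hand":10},
])

```text
time: 3.07
ee_pos: [0.5183, -0.0976, 0.1073]
tool_rot: [-0.184, 3.132, -0.001]
ft_force: [0.5, 1.1, 6.3]
width: 0.29
finger_force: 60.4
```

```bash
python3 go.py 0 0 0.182
```

```text
t 3.0667 ee [ 0.5183 -0.0976  0.1073] F [0.4724 1.0664 6.2685] q6 -1.9719915497994787 width 0.2896939775587981
dist mm [  3.809   75.1272 -74.7605] offset [ 0.0152  0.3005 -0.299 ] rot [-0.0007  0.0023  0.0006] deg 0.22380909123245338
```

jog_arm([
  {"offset":[0,0,-0.03],"rot":[0,0,0],"hand":10},
  {"offset":[0,0,-0.08],"rot":[0,0,0],"hand":10},
  {"offset":[0,0,-0.16],"rot":[0,0,0],"hand":10},
  {"offset":[0,0,-0.24],"rot":[0,0,0],"hand":10},
  {"offset":[0,0,-0.3],"rot":[0,0,0],"hand":10},
])

```text
time: 3.48
ee_pos: [0.5171, -0.0976, 0.1828]
tool_rot: [-0.184, 3.135, -0.001]
ft_force: [-0.0, -0.4, -1.6]
width: 0.296
finger_force: 59.2
```

jog_arm([
  {"offset":[0.002,0.05,0],"rot":[0,0,0],"hand":10},
  {"offset":[0.005,0.13,0],"rot":[0,0,0],"hand":10},
  {"offset":[0.008,0.22,0],"rot":[0,0,0],"hand":10},
  {"offset":[0.011,0.28,0],"rot":[0,0,0],"hand":10},
  {"offset":[0.011,0.3,0],"rot":[0,0,0],"hand":10},
])

```text
time: 3.9
ee_pos: [0.5041, -0.0207, 0.1797]
tool_rot: [0.187, -3.135, -0.002]
ft_force: [0.2, 0.2, -2.9]
width: 0.296
finger_force: 59.3
```

```bash
python3 go.py 0.001 0 0.109; python3 - <<'E'
from rig import capture;import cv2,numpy as np
a,b=[capture(n)["color"][...,::-1] for n in("scene","side")]
cv2.imwrite('pics/l1.png',np.hstack([cv2.resize(a[130:270,180:370],None,fx=2.1,fy=2.1),cv2.resize(b[110:250,190:380],None,fx=2.1,fy=2.1)]))
E
```

```text
t 3.9 ee [ 0.5041 -0.0207  0.1797] F [ 0.2185  0.1951 -2.8939] q6 -1.833363156441489 width 0.29646485845567344
dist mm [-1.9866 -2.9628 70.732 ] offset [-0.0079 -0.0119  0.2829] rot [ 0.0008 -0.0006  0.0017] deg 0.17565719958218465
```

View pics/l1.png

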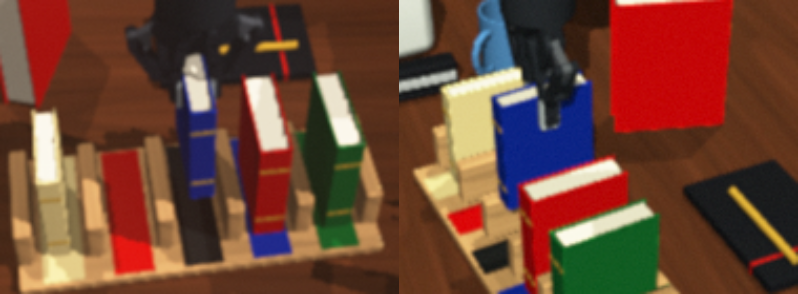

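jog_arm([
  {"offset":[-0.004,-0.008,0.05],"rot":[0,0,0],"hand":10},
  {"offset":[-0.004,-0.008,0.12],"rot":[0,0,0],"hand":10},
  {"offset":[-0.004,-0.008,0.19],"rot":[0,0,0],"hand":10},
  {"offset":[-0.004,-0.008,0.24],"rot":[0,0,0],"hand":10},
  {"offset":[-0.004,-0.008,0.26],"rot":[0,0,0],"hand":10},
])

```text
time: 4.42
ee_pos: [0.5046, -0.0256, 0.1118]
tool_rot: [0.183, -3.132, -0.001]
ft_force: [0.1, -0.3, -3.0]
width: 0.297
finger_force: 59.2
```

jog_arm([
  {"offset":[0,0,0],"rot":[0,0,0],"hand":10},
  {"offset":[0,0,0],"rot":[0,0,0],"hand":10},
  {"offset":[0,0,0],"rot":[0,0,0],"hand":10},
  {"offset":[0,0,0],"rot":[0,0,0],"hand":10},
  {"offset":[0,0,0],"rot":[0,0,0],"hand":10},
])

```text
time: 4.83
ee_pos: [0.5071, -0.0252, 0.1161]
tool_rot: [-0.185, 3.134, -0.001]
ft_force: [-0.1, 0.1, -1.9]
width: 0.3
finger_force: 59.2
```

```bash
python3 go.py 0.001 0 0.107
```

```text
t 4.8333 ee [ 0.5071 -0.0252  0.1161] F [-0.1025  0.066  -1.9484] q6 -1.8391818946663374 width 0.3001253267003425
dist mm [0.5013 1.9936 9.1062] offset [0.002  0.008  0.0364] rot [-0.0003  0.0011  0.0008] deg 0.12827590377368644
```

jog_arm([
  {"offset":[0.002,0.004,0.006],"rot":[0,0,0],"hand":10},
  {"offset":[0.002,0.008,0.012],"rot":[0,0,0],"hand":10},
  {"offset":[0.002,0.008,0.018],"rot":[0,0,0],"hand":10},
  {"offset":[0.002,0.008,0.024],"rot":[0,0,0],"hand":10},
  {"offset":[0.002,0.008,0.028],"rot":[0,0,0],"hand":10},
])

```text
time: 5.25
ee_pos: [0.5054, -0.0231, 0.1077]
tool_rot: [0.185, -3.136, -0.0]
ft_force: [-0.1, -0.3, -3.0]
width: 0.296
finger_force: 59.2
```

jog_arm([
  {"offset":[0,0,0.001],"rot":[0,0,0],"hand":10},
  {"offset":[0,0,0.003],"rot":[0,0,0],"hand":10},
  {"offset":[0,0,0.005],"rot":[0,0,0],"hand":10},
  {"offset":[0,0,0.006],"rot":[0,0,0],"hand":10},
  {"offset":[0,0,0.006],"rot":[0,0,0],"hand":10},
])

```text
time: 5.67
ee_pos: [0.5057, -0.0231, 0.1075]
tool_rot: [-0.185, 3.136, -0.0]
ft_force: [-5.6, 1.0, 8.0]
width: 0.291
finger_force: 60.6
```

jog_arm([
  {"offset":[0,0,0],"rot":[0,0,0],"hand":27},
  {"offset":[0,0,0],"rot":[0,0,0],"hand":32},
  {"offset":[0,0,0],"rot":[0,0,0],"hand":42},
  {"offset":[0,0,0],"rot":[0,0,0],"hand":55},
  {"offset":[0,0,0],"rot":[0,0,0],"hand":55},
])

```text
time: 6.08
ee_pos: [0.5056, -0.0232, 0.1065]
tool_rot: [-0.185, 3.136, -0.0]
ft_force: [-1.2, -0.1, -0.5]
width: 0.645
finger_force: 0.0
```

jog_arm([
  {"offset":[0,0,-0.05],"rot":[0,0,0],"hand":55},
  {"offset":[0,0,-0.15],"rot":[0,0,0],"hand":55},
  {"offset":[0,0,-0.28],"rot":[0,0,0],"hand":60},
  {"offset":[0,0,-0.35],"rot":[0,0,0],"hand":60},
  {"offset":[0,0,-0.36],"rot":[0,0,0],"hand":60},
])

```text
time: 6.5
ee_pos: [0.5082, -0.0235, 0.2025]
tool_rot: [-0.184, 3.128, -0.003]
ft_force: [0.4, -1.0, 0.1]
width: 0.702
finger_force: 0.0
```

```bash
python3 go.py 0.0019 0.0768 0.195
```

```text
t 6.5 ee [ 0.5082 -0.0235  0.2025] F [ 0.3998 -1.0262  0.1379] q6 -1.835593691095931 width 0.7018999493347602
dist mm [ 0.8689 77.2455  7.3241] offset [0.0035 0.309  0.0293] rot [-0.0014  0.005   0.0008] deg 0.46799927862322915
```

jog_arm([
  {"offset":[0,0.1,0],"rot":[0,0,0],"hand":60},
  {"offset":[0,0.2,0],"rot":[0,0,0],"hand":60},
  {"offset":[0,0.28,0],"rot":[0,0,0],"hand":60},
  {"offset":[0,0.308,0],"rot":[0,0,0],"hand":60},
  {"offset":[0,0.308,0],"rot":[0,0,0],"hand":60},
])

```text
time: 6.92
ee_pos: [0.4962, 0.0546, 0.1965]
tool_rot: [0.188, -3.136, -0.0]
ft_force: [-0.6, 0.7, -1.3]
width: 0.704
finger_force: 0.0
```

jog_arm([
  {"offset":[0,0,0],"rot":[0,0,0],"hand":60},
  {"offset":[0,0,0],"rot":[0,0,0],"hand":60},
  {"offset":[0,0,0],"rot":[0,0,0],"hand":60},
  {"offset":[0,0,0],"rot":[0,0,0],"hand":60},
  {"offset":[0,0,0],"rot":[0,0,0],"hand":60},
])

```text
time: 7.33
ee_pos: [0.4967, 0.0527, 0.1965]
tool_rot: [0.183, -3.136, 0.0]
ft_force: [-0.1, -0.9, -0.6]
width: 0.701
finger_force: 0.0
```

```bash
python3 go.py 0.0019 0.0768 0.112;  python3 - <<'E'
from rig import capture;import cv2,numpy as np
a,b=[capture(n)["color"][...,::-1] for n in("scene","wrist")]
cv2.imwrite('pics/l2.png',np.hstack([cv2.resize(a[150:280,180:370],None,fx=2.1,fy=2.1),cv2.resize(b,(364,273))]))
E
```

```text
t 7.3333 ee [0.4967 0.0527 0.1965] F [-0.1407 -0.929  -0.6133] q6 -1.6844580120711978 width 0.7005352726348505
dist mm [-1.7495  0.2483 84.5076] offset [-0.007  0.001  0.338] rot [-0.0001 -0.      0.0001] deg 0.014898227291099637
```

View pics/l2.png

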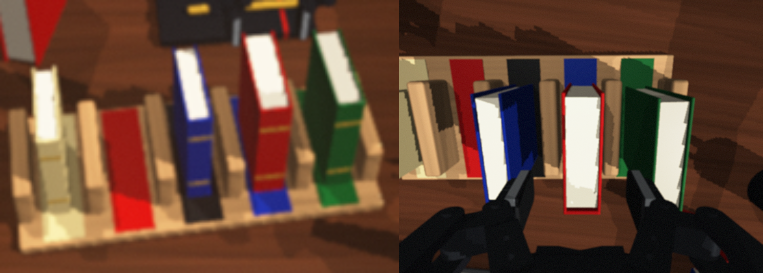

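jog_arm([
  {"offset":[-0.007,0,0.1],"rot":[0,0,0],"hand":60},
  {"offset":[-0.007,0,0.2],"rot":[0,0,0],"hand":60},
  {"offset":[-0.007,0,0.28],"rot":[0,0,0],"hand":60},
  {"offset":[-0.007,0,0.32],"rot":[0,0,0],"hand":60},
  {"offset":[-0.007,0,0.33],"rot":[0,0,0],"hand":60},
])

```text
time: 7.85
ee_pos: [0.4966, 0.0534, 0.1117]
tool_rot: [0.184, -3.132, -0.0]
ft_force: [0.3, 0.4, 0.3]
width: 0.701
finger_force: 0.0
```

jog_arm([
  {"offset":[0,0,0],"rot":[0,0,0],"hand":45},
  {"offset":[0,0,0],"rot":[0,0,0],"hand":38},
  {"offset":[0,0,0],"rot":[0,0,0],"hand":32},
  {"offset":[0,0,0],"rot":[0,0,0],"hand":20},
  {"offset":[0,0,0],"rot":[0,0,0],"hand":15},
])

```text
time: 8.27
ee_pos: [0.4996, 0.0537, 0.1157]
tool_rot: [-0.185, 3.133, 0.0]
ft_force: [0.6, 2.0, 5.7]
width: 0.392
finger_force: 60.6
```

jog_arm([
  {"offset":[0,0,0],"rot":[0,0,0],"hand":15},
  {"offset":[0,0,0],"rot":[0,0,0],"hand":15},
  {"offset":[0,0,0],"rot":[0,0,0],"hand":15},
  {"offset":[0,0,0],"rot":[0,0,0],"hand":15},
  {"offset":[0,0,0],"rot":[0,0,0],"hand":15},
])

```text
time: 8.68
ee_pos: [0.4996, 0.0537, 0.1157]
tool_rot: [-0.185, 3.133, 0.0]
ft_force: [1.1, 0.8, 6.4]
width: 0.391
finger_force: 60.7
```

```bash
python3 go.py 0 -0.076 0.275
```

```text
t 8.6833 ee [0.4996 0.0537 0.1157] F [1.0814 0.7868 6.405 ] q6 -1.6838432015250404 width 0.3908447336567158
dist mm [   2.8885 -153.2903 -159.2908] offset [ 0.0116 -0.6132 -0.6372] rot [-0.0001  0.0019  0.0009] deg 0.19053114318962955
```

jog_arm([
  {"offset":[0,0,-0.04],"rot":[0,0,0],"hand":15},
  {"offset":[0,0,-0.12],"rot":[0,0,0],"hand":15},
  {"offset":[0,0,-0.25],"rot":[0,0,0],"hand":15},
  {"offset":[0,0,-0.38],"rot":[0,0,0],"hand":15},
  {"offset":[0,0,-0.5],"rot":[0,0,0],"hand":15},
])

```text
time: 9.1
ee_pos: [0.4976, 0.0534, 0.2406]
tool_rot: [0.185, -3.135, 0.0]
ft_force: [2.2, 0.1, -3.0]
width: 0.395
finger_force: 59.9
```

jog_arm([
  {"offset":[0,0,-0.09],"rot":[0,0,0],"hand":15},
  {"offset":[0,0,-0.14],"rot":[0,0,0],"hand":15},
  {"offset":[0,0,-0.14],"rot":[0,0,0],"hand":15},
  {"offset":[0,0,-0.14],"rot":[0,0,0],"hand":15},
  {"offset":[0,0,-0.14],"rot":[0,0,0],"hand":15},
])

```text
time: 9.52
ee_pos: [0.4973, 0.0535, 0.2718]
tool_rot: [0.185, -3.133, -0.0]
ft_force: [-0.2, -0.6, -3.8]
width: 0.391
finger_force: 60.2
```

jog_arm([
  {"offset":[0.008,-0.08,0],"rot":[0,0,0],"hand":15},
  {"offset":[0.008,-0.2,0],"rot":[0,0,0],"hand":15},
  {"offset":[0.008,-0.34,0],"rot":[0,0,0],"hand":15},
  {"offset":[0.008,-0.46,0],"rot":[0,0,0],"hand":15},
  {"offset":[0.008,-0.56,0],"rot":[0,0,0],"hand":15},
])

```text
time: 9.93
ee_pos: [0.5116, -0.0874, 0.2712]
tool_rot: [0.184, -3.132, -0.001]
ft_force: [1.2, -0.2, -3.2]
width: 0.39
finger_force: 60.7
```

jog_arm([
  {"offset":[0,-0.04,0],"rot":[0,0,0],"hand":15},
  {"offset":[0,-0.054,0],"rot":[0,0,0],"hand":15},
  {"offset":[0,-0.054,0],"rot":[0,0,0],"hand":15},
  {"offset":[0,-0.054,0],"rot":[0,0,0],"hand":15},
  {"offset":[0,-0.054,0],"rot":[0,0,0],"hand":15},
])

```text
time: 10.35
ee_pos: [0.5142, -0.0978, 0.2736]
tool_rot: [0.187, -3.135, -0.001]
ft_force: [-0.1, 0.4, -2.6]
width: 0.389
finger_force: 60.8
```

```bash
python3 go.py 0.001 -0.076 0.1157
```

```text
t 10.35 ee [ 0.5142 -0.0978  0.2736] F [-0.1034  0.407  -2.5563] q6 -1.976123165477541 width 0.38895516219105314
dist mm [ -1.0711  -1.1605 157.8524] offset [-0.0043 -0.0046  0.6314] rot [ 0.0005 -0.0005  0.0016] deg 0.15527148503684712
```

Lower by 150 mm, then settle.

jog_arm([
  {"offset":[-0.004,-0.004,0.1],"rot":[0,0,0],"hand":15},
  {"offset":[-0.004,-0.004,0.22],"rot":[0,0,0],"hand":15},
  {"offset":[-0.004,-0.004,0.34],"rot":[0,0,0],"hand":15},
  {"offset":[-0.004,-0.004,0.44],"rot":[0,0,0],"hand":15},
  {"offset":[-0.004,-0.004,0.52],"rot":[0,0,0],"hand":15},
])

```text
time: 10.77
ee_pos: [0.5144, -0.0983, 0.1416]
tool_rot: [0.187, -3.134, -0.002]
ft_force: [-0.2, 0.4, -3.9]
width: 0.389
finger_force: 60.8
```

jog_arm([
  {"offset":[0,0,0.04],"rot":[0,0,0],"hand":15},
  {"offset":[0,0,0.06],"rot":[0,0,0],"hand":15},
  {"offset":[0,0,0.07],"rot":[0,0,0],"hand":15},
  {"offset":[0,0,0.07],"rot":[0,0,0],"hand":15},
  {"offset":[0,0,0.07],"rot":[0,0,0],"hand":15},
])

```text
time: 11.18
ee_pos: [0.5165, -0.1001, 0.1282]
tool_rot: [-0.185, 3.134, -0.001]
ft_force: [-0.2, 1.1, -3.0]
width: 0.39
finger_force: 60.7
```

```bash
python3 go.py 0.001 -0.076 0.1157
```

```text
t 11.1833 ee [ 0.5165 -0.1001  0.1282] F [-0.2491  1.1276 -3.0064] q6 -1.977767499602384 width 0.3898894632721751
dist mm [ 1.1596  1.5211 12.4679] offset [0.0046 0.0061 0.0499] rot [-0.0006  0.0015  0.001 ] deg 0.16684960133501023
```

jog_arm([
  {"offset":[0.004,0.004,0.01],"rot":[0,0,0],"hand":15},
  {"offset":[0.004,0.004,0.02],"rot":[0,0,0],"hand":15},
  {"offset":[0.004,0.004,0.03],"rot":[0,0,0],"hand":15},
  {"offset":[0.004,0.004,0.036],"rot":[0,0,0],"hand":15},
  {"offset":[0.004,0.004,0.04],"rot":[0,0,0],"hand":15},
])

```text
time: 11.6
ee_pos: [0.5142, -0.0992, 0.1162]
tool_rot: [0.185, -3.136, -0.0]
ft_force: [-0.4, -0.9, -3.3]
width: 0.392
finger_force: 60.8
```

jog_arm([
  {"offset":[0,0,0.002],"rot":[0,0,0],"hand":15},
  {"offset":[0,0,0.004],"rot":[0,0,0],"hand":15},
  {"offset":[0,0,0.006],"rot":[0,0,0],"hand":15},
  {"offset":[0,0,0.008],"rot":[0,0,0],"hand":15},
  {"offset":[0,0,0.008],"rot":[0,0,0],"hand":15},
])

```text
time: 12.02
ee_pos: [0.5144, -0.0991, 0.1159]
tool_rot: [-0.185, 3.136, -0.0]
ft_force: [-7.6, 2.3, 8.4]
width: 0.389
finger_force: 62.3
```

jog_arm([
  {"offset":[0,0,0],"rot":[0,0,0],"hand":35},
  {"offset":[0,0,0],"rot":[0,0,0],"hand":40},
  {"offset":[0,0,0],"rot":[0,0,0],"hand":50},
  {"offset":[0,0,0],"rot":[0,0,0],"hand":60},
  {"offset":[0,0,0],"rot":[0,0,0],"hand":60},
])

```text
time: 12.43
ee_pos: [0.5145, -0.0992, 0.1146]
tool_rot: [-0.185, 3.136, -0.0]
ft_force: [-0.6, 0.1, -0.1]
width: 0.703
finger_force: 0.0
```

jog_arm([
  {"offset":[0,0,-0.05],"rot":[0,0,0],"hand":60},
  {"offset":[0,0,-0.15],"rot":[0,0,0],"hand":60},
  {"offset":[0,0,-0.28],"rot":[0,0,0],"hand":60},
  {"offset":[0,0,-0.32],"rot":[0,0,0],"hand":60},
  {"offset":[0,0,-0.34],"rot":[0,0,0],"hand":60},
])

```text
time: 12.85
ee_pos: [0.5162, -0.0997, 0.2037]
tool_rot: [-0.185, 3.131, -0.003]
ft_force: [-0.4, 0.1, -0.0]
width: 0.701
finger_force: 0.0
```

jog_arm([
  {"offset":[0,0.1,0],"rot":[0,0,0],"hand":60},
  {"offset":[0,0.2,0],"rot":[0,0,0],"hand":60},
  {"offset":[0,0.28,0],"rot":[0,0,0],"hand":60},
  {"offset":[0,0.304,0],"rot":[0,0,0],"hand":60},
  {"offset":[0,0.304,0],"rot":[0,0,0],"hand":60},
])

```text
time: 13.27
ee_pos: [0.5049, -0.0224, 0.1989]
tool_rot: [0.188, -3.135, -0.001]
ft_force: [-0.9, 0.4, 0.1]
width: 0.702
finger_force: 0.0
```

jog_arm([
  {"offset":[0,0,0],"rot":[0,0,0],"hand":60},
  {"offset":[0,0,0],"rot":[0,0,0],"hand":60},
  {"offset":[0,0,0],"rot":[0,0,0],"hand":60},
  {"offset":[0,0,0],"rot":[0,0,0],"hand":60},
  {"offset":[0,0,0],"rot":[0,0,0],"hand":60},
])

```text
time: 13.68
ee_pos: [0.5055, -0.0243, 0.1995]
tool_rot: [0.183, -3.136, 0.0]
ft_force: [0.3, 0.4, 0.3]
width: 0.702
finger_force: 0.0
```

```bash
python3 go.py 0.001 0 0.104;  python3 - <<'E'
from rig import capture;import cv2,numpy as np
a,b=[capture(n)["color"][...,::-1] for n in("scene","wrist")]
cv2.imwrite('pics/l3.png',np.hstack([cv2.resize(a[150:280,180:370],None,fx=2.1,fy=2.1),cv2.resize(b,(364,273))]))
E
```

```text
t 13.6833 ee [ 0.5055 -0.0243  0.1995] F [0.2536 0.424  0.2919] q6 -1.8368915637047611 width 0.7018360352182743
dist mm [-1.0647  0.9328 95.4724] offset [-0.0043  0.0037  0.3819] rot [-0.     -0.0001  0.0002] deg 0.016977815999795986
```

View pics/l3.png

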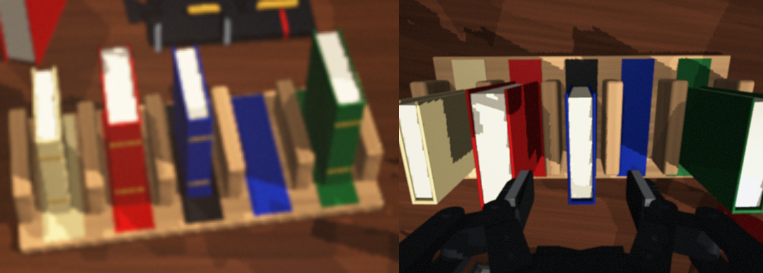

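jog_arm([
  {"offset":[-0.004,0.003,0.1],"rot":[0,0,0],"hand":60},
  {"offset":[-0.004,0.003,0.2],"rot":[0,0,0],"hand":60},
  {"offset":[-0.004,0.003,0.3],"rot":[0,0,0],"hand":60},
  {"offset":[-0.004,0.003,0.36],"rot":[0,0,0],"hand":60},
  {"offset":[-0.004,0.003,0.376],"rot":[0,0,0],"hand":60},
])

```text
time: 14.2
ee_pos: [0.504, -0.0226, 0.1022]
tool_rot: [0.184, -3.131, -0.002]
ft_force: [-1.5, 0.7, 5.1]
width: 0.704
finger_force: 0.8
```

jog_arm([
  {"offset":[0,0,0],"rot":[0,0,0],"hand":40},
  {"offset":[0,0,0],"rot":[0,0,0],"hand":30},
  {"offset":[0,0,0],"rot":[0,0,0],"hand":24},
  {"offset":[0,0,0],"rot":[0,0,0],"hand":15},
  {"offset":[0,0,0],"rot":[0,0,0],"hand":10},
])

```text
time: 14.62
ee_pos: [0.5077, -0.023, 0.1073]
tool_rot: [-0.185, 3.133, -0.001]
ft_force: [0.4, -0.3, 4.9]
width: 0.296
finger_force: 60.0
```

jog_arm([
  {"offset":[0,0,0],"rot":[0,0,0],"hand":10},
  {"offset":[0,0,0],"rot":[0,0,0],"hand":10},
  {"offset":[0,0,0],"rot":[0,0,0],"hand":10},
  {"offset":[0,0,0],"rot":[0,0,0],"hand":10},
  {"offset":[0,0,0],"rot":[0,0,0],"hand":10},
])

```text
time: 15.03
ee_pos: [0.5077, -0.023, 0.1073]
tool_rot: [-0.185, 3.133, -0.001]
ft_force: [-0.0, -0.6, 6.6]
width: 0.297
finger_force: 60.1
```

jog_arm([
  {"offset":[0,0,-0.03],"rot":[0,0,0],"hand":10},
  {"offset":[0,0,-0.08],"rot":[0,0,0],"hand":10},
  {"offset":[0,0,-0.16],"rot":[0,0,0],"hand":10},
  {"offset":[0,0,-0.24],"rot":[0,0,0],"hand":10},
  {"offset":[0,0,-0.3],"rot":[0,0,0],"hand":10},
])

```text
time: 15.45
ee_pos: [0.5066, -0.0228, 0.1831]
tool_rot: [-0.185, 3.135, -0.0]
ft_force: [0.1, -0.5, -1.7]
width: 0.293
finger_force: 59.3
```

jog_arm([
  {"offset":[0,0.05,0],"rot":[0,0,0],"hand":10},
  {"offset":[0,0.13,0],"rot":[0,0,0],"hand":10},
  {"offset":[0,0.22,0],"rot":[0,0,0],"hand":10},
  {"offset":[0,0.28,0],"rot":[0,0,0],"hand":10},
  {"offset":[0,0.304,0],"rot":[0,0,0],"hand":10},
])

```text
time: 15.87
ee_pos: [0.4964, 0.0551, 0.1802]
tool_rot: [0.187, -3.135, -0.002]
ft_force: [1.0, -0.2, -3.8]
width: 0.298
finger_force: 59.3
```

jog_arm([
  {"offset":[0,0,0],"rot":[0,0,0],"hand":10},
  {"offset":[0,0,0],"rot":[0,0,0],"hand":10},
  {"offset":[0,0,0],"rot":[0,0,0],"hand":10},
  {"offset":[0,0,0],"rot":[0,0,0],"hand":10},
  {"offset":[0,0,0],"rot":[0,0,0],"hand":10},
])

```text
time: 16.28
ee_pos: [0.4975, 0.052, 0.1805]
tool_rot: [0.183, -3.136, 0.0]
ft_force: [-0.3, -0.6, -1.5]
width: 0.298
finger_force: 59.3
```

```bash
python3 go.py 0.001 0.076 0.1075
```

```text
t 16.2833 ee [0.4975 0.052  0.1805] F [-0.34  -0.617 -1.543] q6 -1.6858143883290404 width 0.29804942697015396
dist mm [-0.1274  0.2485 72.986 ] offset [-0.0005  0.001   0.2919] rot [-0.0001 -0.0001  0.0001] deg 0.014878681382557189
```

jog_arm([
  {"offset":[-0.004,0,0.05],"rot":[0,0,0],"hand":10},
  {"offset":[-0.006,0,0.12],"rot":[0,0,0],"hand":10},
  {"offset":[-0.008,0,0.19],"rot":[0,0,0],"hand":10},
  {"offset":[-0.008,0,0.24],"rot":[0,0,0],"hand":10},
  {"offset":[-0.008,0,0.255],"rot":[0,0,0],"hand":10},
])

```text
time: 16.7
ee_pos: [0.4974, 0.0526, 0.1133]
tool_rot: [0.184, -3.131, -0.0]
ft_force: [-0.3, -0.0, -2.4]
width: 0.299
finger_force: 59.2
```

jog_arm([
  {"offset":[0,0,0],"rot":[0,0,0],"hand":10},
  {"offset":[0,0,0],"rot":[0,0,0],"hand":10},
  {"offset":[0,0,0],"rot":[0,0,0],"hand":10},
  {"offset":[0,0,0],"rot":[0,0,0],"hand":10},
  {"offset":[0,0,0],"rot":[0,0,0],"hand":10},
])

```text
time: 17.12
ee_pos: [0.5001, 0.0529, 0.1179]
tool_rot: [-0.185, 3.134, -0.0]
ft_force: [-0.2, -0.9, -2.0]
width: 0.3
finger_force: 59.2
```

```bash
python3 go.py 0.003 0.076 0.1075
```

```text
t 17.1167 ee [0.5001 0.0529 0.1179] F [-0.2472 -0.9165 -1.9656] q6 -1.68512044825296 width 0.3003587458952337
dist mm [ 0.6694 -0.4163 10.3556] offset [ 0.0027 -0.0017  0.0414] rot [-0.0002  0.0012  0.0008] deg 0.12985946803563336
```

jog_arm([
  {"offset":[0,0,0.008],"rot":[0,0,0],"hand":10},
  {"offset":[0,0,0.016],"rot":[0,0,0],"hand":10},
  {"offset":[0,0,0.024],"rot":[0,0,0],"hand":10},
  {"offset":[0,0,0.03],"rot":[0,0,0],"hand":10},
  {"offset":[0,0,0.034],"rot":[0,0,0],"hand":10},
])

```text
time: 17.53
ee_pos: [0.4991, 0.0529, 0.1079]
tool_rot: [0.185, -3.136, -0.0]
ft_force: [0.0, 0.2, -2.4]
width: 0.298
finger_force: 59.2
```

jog_arm([
  {"offset":[0,0,0.002],"rot":[0,0,0],"hand":10},
  {"offset":[0,0,0.004],"rot":[0,0,0],"hand":10},
  {"offset":[0,0,0.006],"rot":[0,0,0],"hand":10},
  {"offset":[0,0,0.006],"rot":[0,0,0],"hand":10},
  {"offset":[0,0,0.006],"rot":[0,0,0],"hand":10},
])

```text
time: 17.95
ee_pos: [0.4996, 0.0529, 0.1074]
tool_rot: [-0.185, 3.136, -0.0]
ft_force: [-4.2, 0.8, 5.3]
width: 0.297
finger_force: 60.2
```

Contact with the floor; release and retreat.

jog_arm([
  {"offset":[0,0,0],"rot":[0,0,0],"hand":27},
  {"offset":[0,0,0],"rot":[0,0,0],"hand":32},
  {"offset":[0,0,0],"rot":[0,0,0],"hand":42},
  {"offset":[0,0,0],"rot":[0,0,0],"hand":55},
  {"offset":[0,0,0],"rot":[0,0,0],"hand":55},
])

```text
time: 18.37
ee_pos: [0.4994, 0.0529, 0.1067]
tool_rot: [-0.185, 3.136, -0.0]
ft_force: [-0.0, -0.6, 0.0]
width: 0.647
finger_force: 0.0
```

jog_arm([
  {"offset":[0,0,-0.05],"rot":[0,0,0],"hand":55},
  {"offset":[0,0,-0.15],"rot":[0,0,0],"hand":55},
  {"offset":[0,0,-0.28],"rot":[0,0,0],"hand":60},
  {"offset":[0,0,-0.4],"rot":[0,0,0],"hand":60},
  {"offset":[0,0,-0.5],"rot":[0,0,0],"hand":60},
])

```text
time: 18.78
ee_pos: [0.4998, 0.0529, 0.2353]
tool_rot: [-0.185, 3.134, -0.0]
ft_force: [-0.0, -0.3, 0.2]
width: 0.699
finger_force: 0.0
```

jog_arm([
  {"offset":[0,0.15,0],"rot":[0,0,0],"hand":60},
  {"offset":[0,0.3,0],"rot":[0,0,0],"hand":60},
  {"offset":[0,0.45,0],"rot":[0,0,0],"hand":60},
  {"offset":[0,0.6,0],"rot":[0,0,0],"hand":60},
  {"offset":[0,0.6,0],"rot":[0,0,0],"hand":60},
])

```text
time: 19.2
ee_pos: [0.4805, 0.2076, 0.233]
tool_rot: [-0.192, 3.135, 0.005]
ft_force: [-0.2, 0.5, 1.1]
width: 0.703
finger_force: 0.0
```

```bash
python3 - <<'E'
from rig import capture;import cv2,pickle
d={n:capture(n) for n in("scene","side")};pickle.dump(d,open("d1.pkl","wb"))
cv2.imwrite("pics/f1.png",cv2.resize(d["scene"]["color"][160:275,178:368,::-1],None,fx=4,fy=4,interpolation=cv2.INTER_CUBIC))
cv2.imwrite("pics/f2.png",d["side"]["color"][...,::-1])
E
```

```text
(no output)
```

View pics/f1.png

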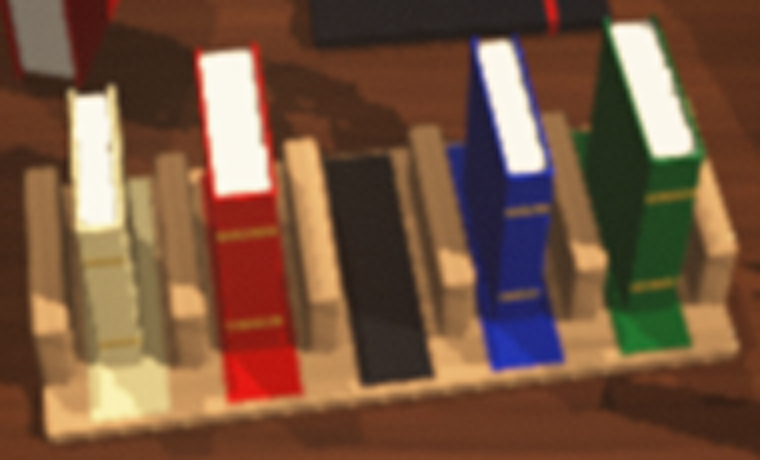

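View pics/f2.png

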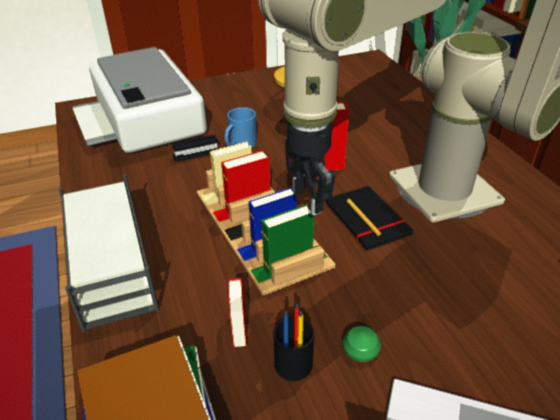

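The final scene crop shows red over the red strip (spine foot about (228–295, 346)) and blue over the blue strip (foot about (487–545, 312)). Both stand upright and square, and nothing else has moved.

```bash
python3 -c "
from rig import ctrl;print(ctrl.finish_job())"
```

```text
the job is handed in; nothing more can be done
None
```

The red and blue books are swapped, each standing upright and square in the bay with its own colour of felt; the job was handed in after about 19 s on the robot clock, and I was not shown the verdict.

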